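Put the small pellet die back in its tray, leave the large one out

TASK

The parts of two pellet dies stand mixed on the bench. Put the small die back in the metal tray of white blocks: its base down in the wide plain recess with the sleeve standing on it, slipped over the base's spigot; the release ring in the ring-shaped groove; and the plunger, head down and rod up, in the narrow recess. All of them fully down and upright; leave the base, sleeve and plunger of the large die standing where they are.

Things in the scene. Friction and masses are not known exactly. Their poses are not given: they have to be found in the camera images.
- die_base: Base of the small die: plain steel disc 44 mm across and 12 mm thick with a spigot (a short stub) 18 mm across and 11 mm high standing up from its middle, 23 mm high in all, spigot up. 0.11 to 0.2 kg. Origin: centre of its underside; z up.
- die_sleeve: Sleeve of the small die: plain steel tube standing upright, 44 mm outside, 46 mm high, with a through bore of 22 mm that slips over the small base's spigot with 2 mm to spare all round; both ends alike. 0.2 to 0.4 kg. Origin: centre of its underside, on the bore's axis; z up.
- release_ring: Release ring of the small die: low thin-walled steel ring lying flat, 50 mm outside, 36 mm inside, 22 mm high; both ends alike. 0.09 to 0.16 kg. Origin: centre of its underside, on its axis; z up. It is the only ring; there is none of the large die.
- die_plunger: Plunger of the small die: steel, standing on its thick head (30 mm across, 14 mm high) with a rod 16 mm across pointing up, 60 mm high in all. 0.09 to 0.16 kg. Origin: centre of the head's underside; z up.
- large_base: Base of the large die, to be left alone: like the small base, but the disc is 58 mm across and 14 mm thick and the spigot 27 mm across, 26 mm high in all. Origin: centre of its underside; z up. A small vial also stands among the parts.
- large_sleeve: Sleeve of the large die, to be left alone: like the small sleeve, but 58 mm outside, 58 mm high, bore 32 mm. Origin: centre of its underside; z up.
- large_plunger: Plunger of the large die, to be left alone: like the small one, but the head is 42 mm across, the rod 26 mm across, 76 mm high in all. Origin: centre of its underside; z up.
- block_die: Place of small base and sleeve: block with the wide plain round recess, 52 mm across, 10 mm deep (floor at z = 12 mm), rim chamfered 2 mm. White block 72 x 72 x 22 mm, fixed. Origin: centre of its underside, 3 mm above the bench; z up, top face at z = 22 mm. The fixed metal tray (230 x 80 x 22 mm) holds the three blocks in a row along their y axes, 74 mm apart, in any order.
- block_ring: Place of the release ring: block with a ring-shaped groove, 58 mm outside, round a middle post of 28 mm that ends level with the top; 8 mm deep (floor at z = 14 mm), edges chamfered 2 mm. White block 72 x 72 x 22 mm, fixed. Origin: centre of its underside, 3 mm above the bench; z up, top face at z = 22 mm. In the tray beside the others.
- block_plunger: Place of the small plunger, head down: block with the narrow plain round recess, 38 mm across, 8 mm deep (floor at z = 14 mm), rim chamfered 2 mm. White block 72 x 72 x 22 mm, fixed. Origin: centre of its underside, 3 mm above the bench; z up, top face at z = 22 mm. In the tray beside the others. Pipettes hang 0.3 m above the bench, about 0.2 m beyond the tray: swing the arm past on the near side.

How it is judged:
By the outcome, as a careful person would: the job done as asked, in the order asked, and still so for the second after the job is handed in, with the robot touching nothing.
It also fails if it takes over 115 s, if anything falls off the work surface, if the arm or the gripper's body presses on something with over 40 N, if the wrist force passes 120 N, or if a joint passes its speed limit or range.

ROBOT

A 7-joint arm with a two-finger parallel gripper is mounted at the origin on a cart in front of the work surface, level with it; the furniture and walls round the work are solid. World frame = base frame: x ahead of the robot, y to its left, z up, the work surface at z = 0. Lengths are in m, angles in rad, forces in N, time in s.
With the tool pointing down it reaches from about 0.425 to 0.875 m from the base axis. Payload 4.7 kg.
Tool frame: the origin (TCP) lies at the very end of the fingers, on their centre line; the grasp point (between the pads) lies behind it (ctrl.tcp_to_grasp is the z of the grasp point in the tool frame, in m); z points along the fingers, y is the line along which they close (so a half turn about z gives the same grasp; the last joint's range is limited). The gripper opens to 87 mm and grips with 3 to 60 N. Pads are 19 mm wide; open, the fingers measure 117 mm over their backs; the gripper's body (75 mm by 190 mm) begins 51 mm behind the grasp point.
Start: joints at [-1.321, 0.321, -0.07, 1.45, 0.023, 1.371, -0.057], TCP at [0.152, 0.632, 0.223] pointing down, gripper open.
Joint ranges: [-2.86, 2.86], [-0.3, 2.09], [-1.38, 1.24], [0.06, 2.45], [-1.56, 4.7], [0.09, 2.05], [-2.69, 2.69]. Speed limits (rad/s): [2.57, 2.57, 3.14, 3.14, 3.14, 3.14, 3.14].

INTERFACE

Orientations are given as a rotation vector (axis times angle).
In Python, from bench import ctrl gives the robot as it stands.
- The arm moves only by the tool step_arm, never from a script. Its argument "targets" is a list of rows, each a list of 7 numbers: the shift along the world's x, y, z in cm, then the turn, a rotation vector about the world's x, y, z in degrees, then the opening, from 0 (shut) to 1 (fully open). A call has exactly 5 rows; each row shifts and turns the commanded pose from where the row before left it; what a row does not reach is not made up. A row lasts 1/12 s, in which the tool goes at most 41.7 mm and 7.16 degrees, less where a joint would pass 70% of its speed; a pose out of reach is approached as far as the arm can. A call with a gripper value outside its range is refused whole. The fingers move at their own pace and stop on an object; "force" is the grip in N (left out, the last holds). Time passes only in rows, so rows that do not move let the fingers close, or fill a call up. It gives the time, the measured TCP pose, the force, the opening and the grip force at its end, in the units of the state.
- ctrl.get_state(): the state, without advancing time (a new reading comes with each control period).
- ctrl.get_image(name): name is "scene" or "top" or "wrist"; returns (picture, depth): 384x512x3 uint8, red, green, blue; 384x512 float32, m along the optical axis (not along the pixel's ray), 0 where there is no reading.
- ctrl.camera_params(name): a dict with "intrinsics" (3x3 intrinsics, pixels), "rvec" (rotation vector, rad) and "tvec" (3), from world to camera coordinates, as OpenCV has them; the wrist camera has in their place "hand_eye" (4x4, takes a point from camera to tool coordinates, whose origin is the TCP and whose axes are the flange's). Camera axes: x right, y down, z forward; pixel columns grow to the right and rows downward; lengths in m; the calibration is good to about 2 mm. A picture is of the moment at which its call begins: read the wrist's pose just before it. camera_params takes no time and is no camera call.
- ctrl.close_job(): hands the job in; it is judged then, once.
The state is a dict: "time": time; "joint_positions": joint angles; "qd": joint speeds; "joint_torque": joint torques, N m; "position": TCP position; "tool_rot": TCP orientation; "ft_force": force on the tool from outside, world axes, zero at the start; "torque": the same for the moment, N m; "grip_width": opening from 0.0 (shut) to 1.0 (fully open); "grip_force": force on a finger pad.
Only numpy, scipy, OpenCV 4.12 (cv2) and the standard library are available. Lean on these libraries where they do the work, as an engineer would, in place of code of your own. Each camera call takes 0.05 s, during which the arm holds its last target. There are 200 camera calls.

## Working session

There is one attempt and no reset: what is moved stays moved. The work goes in short steps, Python scripts to look and compute and a tool call to move; the robot and the scene stay as the last step left them, time stands still between calls to the robot, and variables do not carry over. Pictures are saved under pics/ and viewed, at most 14 in all, crops included, and the job is handed in when it is done.

Besides the shell and the picture viewer there is one more tool, called after "Emit:" in YAML: its name, and indented under it one key for each argument. step_arm: Moves the arm, as the interface text tells. Its arguments: {"type":"object","properties":{"targets":{"type":"array"},"force":{"type":"number"}},"required":["targets"]}

```bash
ls; mkdir -p pics; python3 - <<'E'
from bench import ctrl
import cv2,numpy as np
s=ctrl.get_state();print(s['time'],s['position'],s['tool_rot'],s['ft_force'],ctrl.tcp_to_grasp)
for n in('top','scene'):
    im,d=ctrl.get_image(n);np.savez('pics/%s0.npz'%n,im=im,d=d)
    cv2.imwrite('pics/%s0.png'%n,im[:,:,::-1]);p=ctrl.camera_params(n);print(n,p)
print(ctrl.camera_params('wrist'))
E
```

```text
pics
0.0 [0.15175112 0.63144821 0.22145662] [-3.69467686e-01 -3.11964872e+00  3.00299435e-03] [-0.68983069  0.31161456  0.05341894] -0.0187
top {'intrinsics': array([[400.51720403,   0.        , 255.12552572],
       [  0.        , 400.51720403, 186.6805814 ],
       [  0.        ,   0.        ,   1.        ]]), 'rvec': array([ 2.14339591, -2.18808661,  0.08092746]), 'tvec': array([0.02645162, 0.52992114, 1.31841382])}
scene {'intrinsics': array([[402.59010251,   0.        , 249.16399705],
       [  0.        , 402.59010251, 191.2000985 ],
       [  0.        ,   0.        ,   1.        ]]), 'rvec': array([ 1.98833527, -0.91777194,  0.52738453]), 'tvec': array([-0.34491024,  0.25302787,  0.79062998])}
{'intrinsics': array([[296.96476597,   0.        , 256.50163692],
       [  0.        , 296.96476597, 191.24616387],
       [  0.        ,   0.        ,   1.        ]]), 'hand_eye': array([[-1.02627864e-03, -9.63939691e-01, -2.66118806e-01,
         7.26044101e-02],
       [ 9.99999284e-01, -1.15314016e-03,  3.20457081e-04,
        -5.25062314e-05],
       [-6.15773581e-04, -2.66118287e-01,  9.63940184e-01,
        -1.61458797e-01],
       [ 0.00000000e+00,  0.00000000e+00,  0.00000000e+00,
         1.00000000e+00]])}
```

View pics/top0.png

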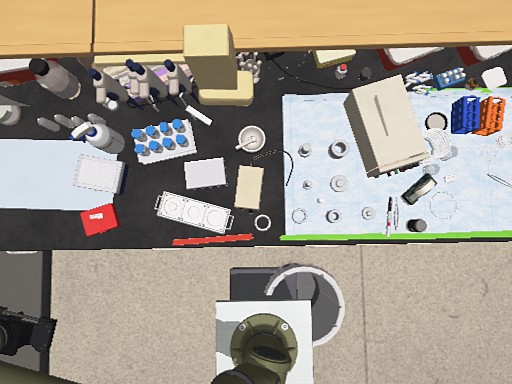

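View pics/scene0.png

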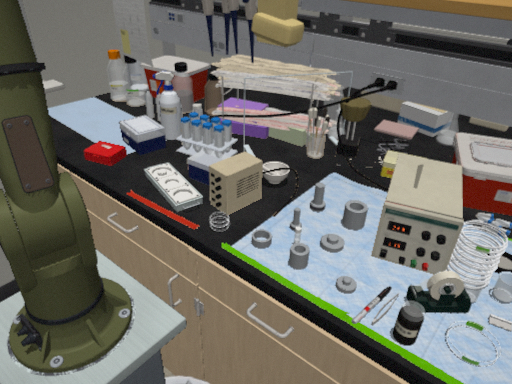

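Top view: ring (299,215), small sleeve (334,216), small base (369,213), small plunger (308,184), vial (320,200), large base (339,184), large plunger (306,150), large sleeve (338,149), tray around (195,212). The scene view agrees with this.

```bash
cat > h.py <<'E'
import numpy as np,cv2
from scipy.spatial.transform import Rotation as R
from bench import ctrl
def cam(n,s=None):
    p=ctrl.camera_params(n);K=p['intrinsics']
    if n!='wrist':
        r=R.from_rotvec(p['rvec']).as_matrix();return K,r.T,-r.T@p['tvec']
    s=s or ctrl.get_state();H=p['hand_eye'];T=R.from_rotvec(s['tool_rot']).as_matrix()
    return K,T@H[:3,:3],T@H[:3,3]+s['position']
def cast(c,uv,z):
    K,r,o=c;d=r@np.linalg.inv(K)@np.array([uv[0],uv[1],1.]);return o+d*(z-o[2])/d[2]
def cloud(c,d):
    K,r,o=c;v,u=np.indices(d.shape);P=np.stack([(u-K[0,2])/K[0,0]*d,(v-K[1,2])/K[1,1]*d,d],-1);return P@r.T+o
def proj(c,P):
    K,r,o=c;q=K@(r.T@(np.asarray(P)-o));return q[:2]/q[2]
E
python3 - <<'E'
from h import *
f=np.load('pics/top0.npz');im,d=f['im'],f['d'];c=cam('top');P=cloud(c,d)
for n,uv,z in [('ring',(299,215),.022),('sleeve',(334,216),.046),('base',(369,213),.023),('plunger',(308,184),.06),('vial',(320,200),.04),('lbase',(339,184),.026),('lpl',(306,150),.076),('lsl',(338,149),.058),('trayL',(171,204),.025),('trayM',(194,211),.025),('trayR',(218,218),.025),('boxnear',(249,187),.1)]:
    u,v=uv;w=P[v-9:v+10,u-9:u+10,2];print(n,cast(c,uv,z).round(3),'zmax',w.max().round(3))
print('bench',np.median(P[190:225,350:352,2]))
cv2.imwrite('pics/top0c.png',cv2.resize(im[135:240,145:400,::-1],None,fx=3.1,fy=3.1,interpolation=cv2.INTER_CUBIC))
E
```

```text
ring [ 0.433 -0.129  0.022] zmax 1.362
sleeve [ 0.427 -0.241  0.046] zmax 1.362
base [ 0.435 -0.361  0.023] zmax 1.362
plunger [ 0.532 -0.158  0.06 ] zmax 0.065
vial [ 0.48  -0.198  0.04 ] zmax 1.362
lbase [ 0.533 -0.265  0.026] zmax 1.362
lpl [ 0.642 -0.153  0.076] zmax 1.362
lsl [ 0.646 -0.26   0.058] zmax 1.362
trayL [0.478 0.299 0.025] zmax 1.362
trayM [0.453 0.221 0.025] zmax 1.362
trayR [0.428 0.141 0.025] zmax 0.031
boxnear [0.523 0.034 0.1  ] zmax 1.362
bench -5.2324021367122775e-05
```

View pics/top0c.png

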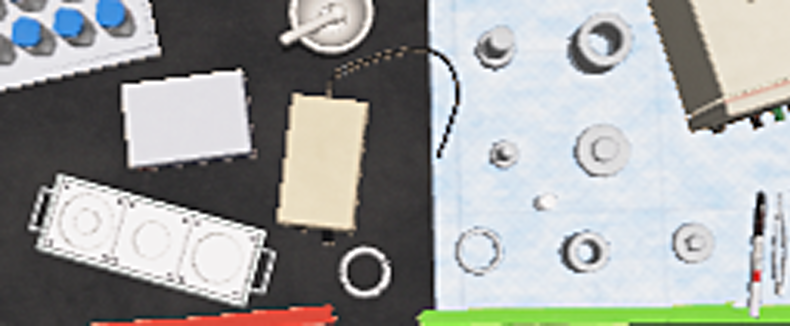

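The tray's left block has the ring groove, the middle one the narrow recess and the right one the wide recess. I'm moving the wrist camera over the tray for fine measurements.

Emit:
step_arm:
  targets:
    - [2.0,-2.7,0.4,0,0,0,1]
    - [2.0,-2.7,0.4,0,0,0,1]
    - [2.0,-2.7,0.4,0,0,0,1]
    - [2.0,-2.7,0.4,0,0,0,1]
    - [2.0,-2.7,0.4,0,0,0,1]

```text
time: 0.52
position: [0.2525, 0.4954, 0.2422]
tool_rot: [-0.369, -3.12, 0.001]
ft_force: [0.2, 0.1, 0.2]
grip_width: 1.001
grip_force: 0.0
```

Emit:
step_arm:
  targets:
    - [2.0,-2.7,0,0,0,0,1]
    - [2.0,-2.7,0,0,0,0,1]
    - [2.0,-2.7,0,0,0,0,1]
    - [2.0,-2.7,0,0,0,0,1]
    - [2.0,-2.7,0,0,0,0,1]

```text
time: 0.93
position: [0.3525, 0.3603, 0.2423]
tool_rot: [-0.369, -3.12, 0.0]
ft_force: [0.3, 1.0, -0.3]
grip_width: 1.001
grip_force: 0.0
```

Emit:
step_arm:
  targets:
    - [2.0,-2.7,0,0,0,0,1]
    - [2.0,-2.7,0,0,0,0,1]
    - [2.0,-2.7,0,0,0,0,1]
    - [2.0,-2.7,0,0,0,0,1]
    - [2.0,-2.7,0,0,0,0,1]

```text
time: 1.35
position: [0.4524, 0.2254, 0.2424]
tool_rot: [-0.369, -3.12, -0.0]
ft_force: [-0.0, 0.1, -1.0]
grip_width: 0.997
grip_force: 0.0
```

Emit:
step_arm:
  targets:
    - [0,0,0,0,0,0,1]
    - [0,0,0,0,0,0,1]
    - [0,0,0,0,0,0,1]
    - [0,0,0,0,0,0,1]
    - [0,0,0,0,0,0,1]

```text
time: 1.77
position: [0.451, 0.2284, 0.2424]
tool_rot: [-0.365, -3.12, -0.0]
ft_force: [0.0, -0.1, -0.3]
grip_width: 0.998
grip_force: 0.0
```

```bash
python3 - <<'E'
from h import *
s=ctrl.get_state();print(s['time'],s['position'],s['tool_rot'],s['ft_force'])
c=cam('wrist',s);im,d=ctrl.get_image('wrist');np.savez('pics/w1.npz',im=im,d=d,K=c[0],r=c[1],o=c[2])
cv2.imwrite('pics/w1.png',im[:,:,::-1])
E
```

```text
1.7667 [0.45095469 0.2284029  0.24239035] [-3.65111961e-01 -3.11984896e+00 -2.45165241e-05] [ 0.00291167 -0.06375814 -0.30320876]
```

View pics/w1.png

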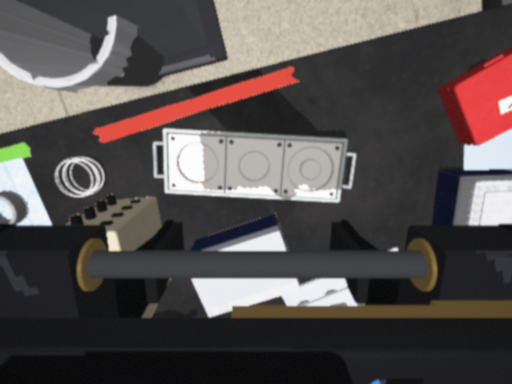

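Wrist view: wide recess around (198,163), narrow recess (254,165), groove with post (312,169). The coil is left of the tray.

```bash
cat >> h.py <<'E'
def fitcirc(im,c,ctr,rmm,z,tol=.15,n=180):
    """edge points along rays on plane z round a guess, robust circle fit; known radius rmm"""
    g=cv2.GaussianBlur(cv2.cvtColor(im,cv2.COLOR_RGB2GRAY).astype(np.float32),(0,0),.7);ctr=np.array(ctr,float)[:2];r0=rmm/1000
    for it in range(6):
        pts=[]
        w=.006 if it<2 else .003
        for a in np.linspace(0,2*np.pi,n,endpoint=False):
            rr=np.arange(r0-w,r0+w,.0002);q=np.array([proj(c,[ctr[0]+x*np.cos(a),ctr[1]+x*np.sin(a),z]) for x in rr]).astype(np.float32)
            v=cv2.remap(g,q[:,0].copy(),q[:,1].copy(),cv2.INTER_LINEAR).ravel();e=abs(np.gradient(v));k=e.argmax()
            if e[k]>.6: pts.append([ctr[0]+rr[k]*np.cos(a),ctr[1]+rr[k]*np.sin(a)])
        P=np.array(pts)
        from scipy.optimize import least_squares
        s=least_squares(lambda p:np.hypot(P[:,0]-p[0],P[:,1]-p[1])-p[2],[*ctr,r0],loss='soft_l1',f_scale=.0005)
        ctr=s.x[:2]
    res=np.hypot(P[:,0]-s.x[0],P[:,1]-s.x[1])-s.x[2]
    return ctr,s.x[2],len(P),np.median(abs(res))
E
python3 - <<'E'
from h import *
f=np.load('pics/w1.npz');c=(f['K'],f['r'],f['o']);im=f['im']
P=cloud(c,f['d']);print('ztop',[P[v,u,2].round(4) for u,v in((198,163),(225,150),(254,165),(312,169),(330,140))])
Z=.025
for n,uv,r in(('die',(198,163),28),('plunger',(254,165),21),('ring',(312,169),31)):
    p=cast(c,uv,Z);print(n,p.round(4),fitcirc(im,c,p,r,Z),fitcirc(im,c,p,r-2,Z-.002))
# tray corners from a mask of height
t=((P[:,:,2]>.016)&(P[:,:,2]<.04)).astype(np.uint8);t[:,:150]=0;t[210:]=0;t[:,365:]=0
cs=max(cv2.findContours(t,0,2)[0],key=cv2.contourArea);print([cast(c,q,.022).round(4)[:2] for q in cv2.boxPoints(cv2.minAreaRect(cs))],cast(c,cv2.minAreaRect(cs)[0],.022))
cv2.imwrite('pics/w1c.png',cv2.resize(im[115:220,140:370,::-1],None,fx=3.4,fy=3.4,interpolation=cv2.INTER_CUBIC))
E
```

```text
ztop [np.float64(0.013), np.float64(0.0225), np.float64(0.0159), np.float64(0.024), np.float64(0.4039)]
die [0.4277 0.1565 0.025 ] (array([0.4264875 , 0.15767782]), np.float64(0.025738417890447784), 160, np.float64(0.0005974281075084732)) (array([0.42647896, 0.15688556]), np.float64(0.025417117963159812), 160, np.float64(0.0004267126162556603))
plunger [0.447  0.2261 0.025 ] (array([0.44801565, 0.22526542]), np.float64(0.02077574731452714), 180, np.float64(0.00028256756864872973)) (array([0.44783758, 0.22558919]), np.float64(0.017796042501548332), 180, np.float64(0.0006586321194575664))
ring [0.4696 0.298  0.025 ] (array([0.46705762, 0.30159639]), np.float64(0.03241423074465807), 171, np.float64(0.0012321803061452752)) (array([0.46968367, 0.29341688]), np.float64(0.029259581466026745), 175, np.float64(0.0006158738138060081))
[array([0.4544, 0.0945]), array([0.3752, 0.1255]), array([0.4416, 0.3494]), array([0.5257, 0.3315])] [0.44785524 0.22504664 0.022     ]
```

View pics/w1c.png

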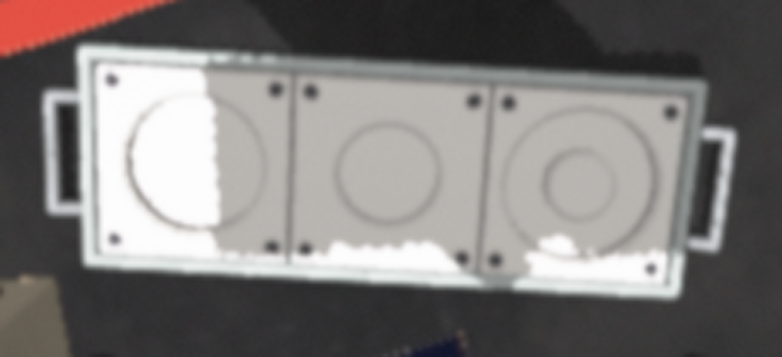

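The crop clearly shows four dark screws at the corners of each block. Averaging them gives each block's centre.

```bash
cat >> h.py <<'E'
def screws(im,c,crops,Z=.025):
    """centres of blocks from their 4 screw dots; approximate pixels -> dark centroid -> plane"""
    g=cv2.cvtColor(im,cv2.COLOR_RGB2GRAY).astype(float);out=[]
    for q in crops:
        P=[]
        for u,v in q:
            u,v=int(round(u)),int(round(v));w=g[v-3:v+4,u-3:u+4];a=np.clip(np.median(w)*.75-w,0,None);yy,xx=np.mgrid[-3:4,-3:4]
            P.append(cast(c,(u+(a*xx).sum()/a.sum(),v+(a*yy).sum()/a.sum()),Z)[:2])
        P=np.array(P);out.append(P.mean(0));print(P.mean(0).round(4),'sides',[np.linalg.norm(P[i]-P[j]).round(4) for i,j in((0,1),(1,3),(3,2),(2,0))])
    return np.array(out)
E
python3 - <<'E'
from h import *
f=np.load('pics/w1.npz');c=(f['K'],f['r'],f['o']);im=f['im']
q=[[(112,79),(276,90),(114,239),(272,247)],[(310,91),(474,100),(305,250),(461,258)],[(508,103),(671,112),(494,260),(651,268)]]
o=screws(im,c,[[(140+(x+.5)/3.4-.5,115+(y+.5)/3.4-.5) for x,y in b] for b in q])
d=o[2]-o[0];print(np.linalg.norm(d)/2,o.mean(0),np.degrees(np.arctan2(d[1],d[0])))
s=R.from_rotvec(ctrl.get_state()['tool_rot']).as_matrix();print('closing',np.degrees(np.arctan2(s[1,1],s[0,1])),s[:,2])
E
```

```text
[0.4276 0.1545] sides [np.float64(0.0609), np.float64(0.0605), np.float64(0.061), np.float64(0.0609)]
[0.4487 0.2253] sides [np.float64(0.061), np.float64(0.0608), np.float64(0.0611), np.float64(0.0605)]
[0.4702 0.296 ] sides [np.float64(0.061), np.float64(0.0609), np.float64(0.0609), np.float64(0.0609)]
0.07386201888131268 [0.44882219 0.22527481] 73.24664358108058
closing 76.64189984687104 [-3.17583006e-04  1.28570978e-05 -9.99999949e-01]
```

Emit:
step_arm:
  targets:
    - [0.2,-3.9,0,0,0,0,1]
    - [0.2,-3.9,0,0,0,0,1]
    - [0.2,-3.9,0,0,0,0,1]
    - [0.2,-3.9,0,0,0,0,1]
    - [0.2,-3.9,0,0,0,0,1]

```text
time: 2.23
position: [0.4616, 0.0311, 0.2427]
tool_rot: [0.366, 3.12, 0.001]
ft_force: [1.4, -0.7, -0.0]
grip_width: 1.002
grip_force: 0.0
```

Emit:
step_arm:
  targets:
    - [0.3,-3.9,0,0,0,0,1]
    - [0.3,-3.9,0,0,0,0,1]
    - [0.3,-3.9,0,0,0,0,1]
    - [0.3,-3.9,0,0,0,0,1]
    - [0.3,-3.9,0,0,0,0,1]

```text
time: 2.65
position: [0.4769, -0.164, 0.2429]
tool_rot: [0.366, 3.119, 0.001]
ft_force: [1.2, 0.9, -0.3]
grip_width: 1.0
grip_force: 0.0
```

Emit:
step_arm:
  targets:
    - [0.3,-3.0,0,0,0,0,1]
    - [0.2,-2.0,0,0,0,0,1]
    - [0,0,0,0,0,0,1]
    - [0,0,0,0,0,0,1]
    - [0,0,0,0,0,0,1]

```text
time: 3.07
position: [0.4822, -0.2113, 0.2423]
tool_rot: [-0.366, -3.12, -0.001]
ft_force: [0.2, -0.0, 0.5]
grip_width: 1.003
grip_force: 0.0
```

Emit:
step_arm:
  targets:
    - [0,0,0,0,0,0,1]
    - [0,0,0,0,0,0,1]
    - [0,0,0,0,0,0,1]
    - [0,0,0,0,0,0,1]
    - [0,0,0,0,0,0,1]

```text
time: 3.48
position: [0.482, -0.2125, 0.2426]
tool_rot: [0.368, 3.12, 0.001]
ft_force: [-0.3, 0.6, 0.2]
grip_width: 1.003
grip_force: 0.0
```

```bash
cat >> h.py <<'E'
def snap(tag):
    s=ctrl.get_state();print(round(s['time'],2),s['position'].round(4),s['tool_rot'].round(4),s['ft_force'].round(1),'grip',s['grip_width'],s['grip_force'])
    c=cam('wrist',s);im,d=ctrl.get_image('wrist');np.savez('pics/%s.npz'%tag,im=im,d=d,K=c[0],r=c[1],o=c[2])
    cv2.imwrite('pics/%s.png'%tag,im[:,:,::-1]);return im,d,c
E
python3 -c "
from h import *
snap('w2')"
```

```text
3.48 [ 0.482  -0.2125  0.2426] [3.6820e-01 3.1197e+00 5.0000e-04] [-0.3  0.6  0.2] grip 1.002999582129377 0.0
```

View pics/w2.png

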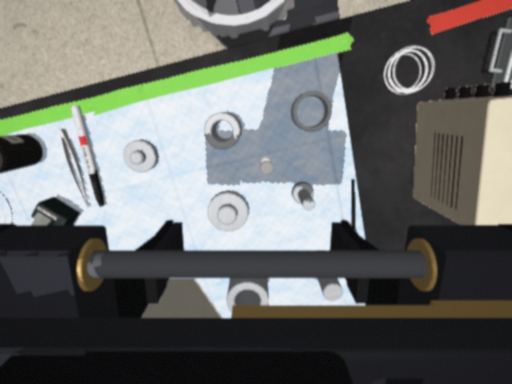

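Wrist view: base (141,155), sleeve (222,130), ring (310,111), plunger (305,190), vial (265,165), large base (228,211).

```bash
python3 - <<'E'
from h import *
f=np.load('pics/w2.npz');c=(f['K'],f['r'],f['o']);im=f['im'];P=cloud(c,f['d'])
for n,uv,L in(('base',(142,155),[(.012,22),(.023,9)]),('sleeve',(222,130),[(.046,22),(.046,11)]),('ring',(310,111),[(.022,25),(.022,18)])):
    for z,r in L:
        a,rr,k,e=fitcirc(im,c,cast(c,uv,z),r,z);print(n,z,r,a.round(4),(rr*1000).round(1),k,e.round(4))
Z=P[:,:,2];ok=(f['d']>.05)
for n,uv,h in(('base',(142,155),(.018,.03)),('sleeve',(222,130),(.042,.05)),('ring',(310,111),(.017,.027)),('vial',(265,165),(.015,.06)),('plunger',(303,193),(.054,.066)),('phead',(303,193),(.009,.02)),('lbase',(228,211),(.02,.03))):
    u,v=uv;w=28 if n in('ring','sleeve') else 16;B=np.zeros_like(ok);B[v-w:v+w,u-w:u+w]=1;m=ok&B&(Z>h[0])&(Z<h[1])
    if m.any(): q=P[m];print(n,m.sum(),'mean',q.mean(0).round(4),'mid',((q.max(0)+q.min(0))/2).round(4),'span',np.ptp(q,axis=0).round(4))
b=im[95:230,110:345,::-1];cv2.imwrite('pics/w2c.png',cv2.resize(b,None,fx=3.4,fy=3.4,interpolation=cv2.INTER_CUBIC))
E
```

```text
base 0.012 22 [ 0.4332 -0.3589] 23.0 180 0.0005
base 0.023 9 [ 0.433  -0.3573] 9.3 180 0.0004
sleeve 0.046 22 [ 0.4256 -0.242 ] 21.8 180 0.0004
sleeve 0.046 11 [ 0.4235 -0.2326] 12.3 180 0.0009
ring 0.022 25 [ 0.4296 -0.1301] 25.4 180 0.0004
ring 0.022 18 [ 0.4278 -0.1351] 20.1 180 0.0007
base 165 mean [ 0.4336 -0.3598  0.0229] mid [ 0.4338 -0.3606  0.0215] span [0.0176 0.0171 0.007 ]
sleeve 730 mean [ 0.4256 -0.2412  0.0464] mid [ 0.426  -0.2412  0.0456] span [0.0431 0.0429 0.0072]
ring 543 mean [ 0.4296 -0.129   0.0222] mid [ 0.4299 -0.1294  0.021 ] span [0.0493 0.0491 0.008 ]
vial 178 mean [ 0.4786 -0.1999  0.047 ] mid [ 0.4804 -0.2     0.0353] span [0.0157 0.0152 0.0378]
plunger 131 mean [ 0.5328 -0.1601  0.0602] mid [ 0.5336 -0.1603  0.0582] span [0.0142 0.0149 0.0078]
phead 226 mean [ 0.5297 -0.161   0.0141] mid [ 0.5329 -0.16    0.0147] span [0.0272 0.0294 0.0103]
lbase 311 mean [ 0.5353 -0.2664  0.0261] mid [ 0.5362 -0.2668  0.0244] span [0.026  0.026  0.0086]
```

View pics/w2c.png

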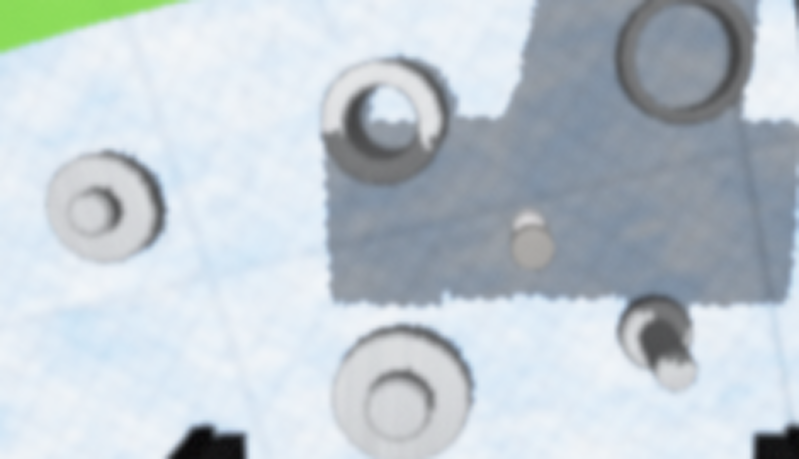

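Emit:
step_arm:
  targets:
    - [-1.2,-3.7,0,0,0,0,1]
    - [-1.2,-3.7,0,0,0,0,1]
    - [-1.2,-3.7,0,0,0,0,1]
    - [-1.2,-3.6,-1.0,0,0,0,1]
    - [0,0,-3,0,0,0,0.7]

```text
time: 3.95
position: [0.4309, -0.3706, 0.2067]
tool_rot: [0.386, 3.111, -0.014]
ft_force: [-1.4, -1.3, -0.1]
grip_width: 0.97
grip_force: 0.0
```

Emit:
step_arm:
  targets:
    - [0,0,-4,0,0,0,0.7]
    - [0,0,-4,0,0,0,0.7]
    - [0,0,-4,0,0,0,0.7]
    - [0,0,-3,0,0,0,0.7]
    - [0,0,0,0,0,0,0.7]

```text
time: 4.37
position: [0.43, -0.3566, 0.0466]
tool_rot: [-0.368, -3.109, -0.007]
ft_force: [-0.9, 2.0, -0.5]
grip_width: 0.715
grip_force: 0.0
```

Emit:
step_arm:
  targets:
    - [0,0,0,0,0,0,0.7]
    - [0,0,0,0,0,0,0.7]
    - [0,0,0,0,0,0,0.7]
    - [0,0,0,0,0,0,0.7]
    - [0,0,0,0,0,0,0.7]

```text
time: 4.78
position: [0.4351, -0.3606, 0.0544]
tool_rot: [0.369, 3.117, -0.001]
ft_force: [-0.8, 0.4, 0.1]
grip_width: 0.703
grip_force: 0.0
```

```bash
python3 -c "
from h import *
s=ctrl.get_state();print(s['position'],s['tool_rot'])
t=R.from_rotvec(s['tool_rot']).as_matrix();print('closing',t[:,1],t[:,2])"
```

```text
[ 0.43509822 -0.36057013  0.05435954] [ 3.68533756e-01  3.11665827e+00 -1.02550853e-03]
closing [ 2.33232211e-01  9.72421032e-01 -2.70775905e-04] [ 0.00312191 -0.00102724 -0.9999946 ]
```

Emit:
step_arm:
  targets:
    - [0,0,-1.3,0,0,0,0.7]
    - [0,0,-1.3,0,0,0,0.7]
    - [0,0,-0.8,0,0,0,0.7]
    - [0,0,-0.4,0,0,0,0.7]
    - [0,0,0,0,0,0,0.7]

```text
time: 5.2
position: [0.4327, -0.3592, 0.0128]
tool_rot: [-0.369, -3.117, -0.002]
ft_force: [0.6, -0.4, -0.1]
grip_width: 0.699
grip_force: 0.0
```

Emit:
step_arm:
  targets:
    - [0,0,0,0,0,0,0.7]
    - [0,0,0,0,0,0,0.7]
    - [0,0,0,0,0,0,0.7]
    - [0,0,0,0,0,0,0.7]
    - [0,0,0,0,0,0,0.7]

```text
time: 5.62
position: [0.4341, -0.3601, 0.0149]
tool_rot: [0.369, 3.119, -0.0]
ft_force: [-0.5, -0.1, -0.1]
grip_width: 0.703
grip_force: 0.0
```

Spot on. Closing on the spigot.

Emit:
step_arm:
  targets:
    - [0,0,0,0,0,0,0.1]
    - [0,0,0,0,0,0,0.1]
    - [0,0,0,0,0,0,0.1]
    - [0,0,0,0,0,0,0.1]
    - [0,0,0,0,0,0,0.1]
  force: 40

```text
time: 6.03
position: [0.4339, -0.36, 0.0146]
tool_rot: [0.369, 3.12, 0.0]
ft_force: [-0.7, -0.1, -1.1]
grip_width: 0.404
grip_force: 0.0
```

Emit:
step_arm:
  targets:
    - [0,0,0,0,0,0,0.1]
    - [0,0,0,0,0,0,0.1]
    - [0,0,0,0,0,0,0.1]
    - [0,0,0,0,0,0,0.1]
    - [0,0,0,0,0,0,0.1]

```text
time: 6.45
position: [0.4338, -0.3601, 0.0146]
tool_rot: [0.37, 3.12, -0.0]
ft_force: [-0.8, -0.5, 0.4]
grip_width: 0.19
grip_force: 40.0
```

Emit:
step_arm:
  targets:
    - [0,0,0.5,0,0,0,0.1]
    - [0,0,1.5,0,0,0,0.1]
    - [0,0,3,0,0,0,0.1]
    - [0,0,3.5,0,0,0,0.1]
    - [0,0,3.5,0,0,0,0.1]

```text
time: 6.87
position: [0.433, -0.3596, 0.1355]
tool_rot: [-0.37, -3.118, -0.001]
ft_force: [0.9, 1.0, -0.9]
grip_width: 0.184
grip_force: 40.0
```

Emit:
step_arm:
  targets:
    - [0,0,3,0,0,0,0.1]
    - [0,0,3,0,0,0,0.1]
    - [0,0,2,0,0,0,0.1]
    - [0,0,0,0,0,0,0.1]
    - [0,0,0,0,0,0,0.1]

```text
time: 7.28
position: [0.4343, -0.3602, 0.2156]
tool_rot: [0.369, 3.118, 0.0]
ft_force: [0.8, 1.3, -1.2]
grip_width: 0.183
grip_force: 40.0
```

```bash
python3 - <<'E'
from h import *
f=np.load('pics/w2.npz');P=cloud((f['K'],f['r'],f['o']),f['d']);print('box z',np.percentile(P[110:210,425:500,2],[50,95,99]))
snap('w3')
E
```

```text
box z [0.10054412 0.12871045 0.12948084]
7.28 [ 0.4343 -0.3602  0.2156] [3.6910e-01 3.1175e+00 1.0000e-04] [ 0.8  1.3 -1.2] grip 0.18322936508665752 39.99951922218315
```

View pics/w3.png

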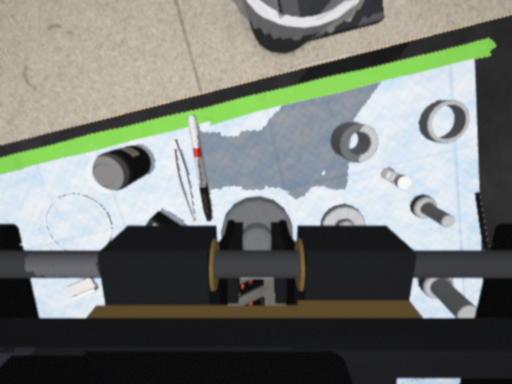

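The base is held centred between the fingers at (257,215). The box top is at 0.13 m, so a carry height of 0.21 m clears it.

Emit:
step_arm:
  targets:
    - [0.4,3.8,0,0,0,0,0.1]
    - [0.4,3.8,0,0,0,0,0.1]
    - [0.4,3.8,0,0,0,0,0.1]
    - [0.4,3.8,0,0,0,0,0.1]
    - [0.4,3.8,0,0,0,0,0.1]

```text
time: 7.75
position: [0.4525, -0.1678, 0.2129]
tool_rot: [-0.369, -3.117, -0.0]
ft_force: [1.0, 1.2, -1.6]
grip_width: 0.186
grip_force: 40.0
```

Emit:
step_arm:
  targets:
    - [0,3.8,0,0,0,0,0.1]
    - [0,3.8,0,0,0,0,0.1]
    - [0,3.8,0,0,0,0,0.1]
    - [0,3.8,0,0,0,0,0.1]
    - [0,3.8,0,0,0,0,0.1]

```text
time: 8.17
position: [0.4522, 0.0218, 0.2129]
tool_rot: [-0.369, -3.117, 0.001]
ft_force: [0.5, 0.2, -1.4]
grip_width: 0.184
grip_force: 40.0
```

Emit:
step_arm:
  targets:
    - [-0.7,3.8,0,0,0,0,0.1]
    - [-0.7,3.6,0,0,0,0,0.1]
    - [-0.7,3.0,0,0,0,0,0.1]
    - [-0.5,2.0,0,0,0,0,0.1]
    - [0,1,0,0,0,0,0.1]

```text
time: 8.58
position: [0.4253, 0.1569, 0.2125]
tool_rot: [-0.361, -3.117, 0.003]
ft_force: [-0.1, 0.2, -0.3]
grip_width: 0.184
grip_force: 40.0
```

Emit:
step_arm:
  targets:
    - [0,0,-2,0,0,0,0.1]
    - [0,0,-3,0,0,0,0.1]
    - [0,0,-3,0,0,0,0.1]
    - [0,0,-3,0,0,0,0.1]
    - [0,0,-2,0,0,0,0.1]

```text
time: 9.0
position: [0.4259, 0.1517, 0.0808]
tool_rot: [-0.371, -3.116, 0.006]
ft_force: [0.5, 0.1, -0.5]
grip_width: 0.187
grip_force: 40.0
```

Emit:
step_arm:
  targets:
    - [0,0,0,0,0,0,0.1]
    - [0,0,0,0,0,0,0.1]
    - [0,0,0,0,0,0,0.1]
    - [0,0,0,0,0,0,0.1]
    - [0,0,0,0,0,0,0.1]

```text
time: 9.42
position: [0.429, 0.1544, 0.086]
tool_rot: [0.369, 3.118, 0.003]
ft_force: [-0.7, 0.8, -1.7]
grip_width: 0.192
grip_force: 40.0
```

Emit:
step_arm:
  targets:
    - [0,0,0,0,0,0,0.1]
    - [0,0,0,0,0,0,0.1]
    - [0,0,0,0,0,0,0.1]
    - [0,0,0,0,0,0,0.1]
    - [0,0,0,0,0,0,0.1]

```text
time: 9.83
position: [0.4279, 0.1541, 0.0847]
tool_rot: [0.369, 3.12, 0.0]
ft_force: [-0.2, -0.2, -1.7]
grip_width: 0.186
grip_force: 40.0
```

```bash
python3 -c "
from h import *
snap('w4')"
```

```text
9.83 [0.4279 0.1541 0.0847] [3.6930e-01 3.1196e+00 3.0000e-04] [-0.2 -0.2 -1.7] grip 0.18573633570483739 39.99948310665786
```

View pics/w4.png

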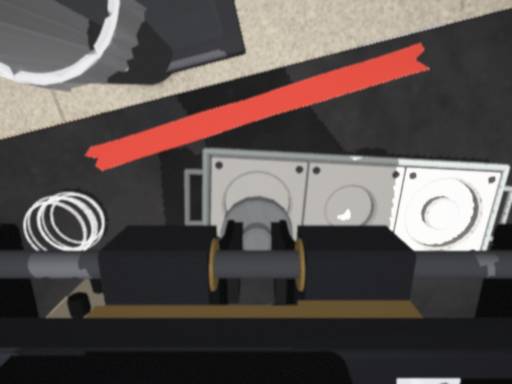

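Emit:
step_arm:
  targets:
    - [0,0,-1.5,0,0,0,0.1]
    - [0,0,-1.5,0,0,0,0.1]
    - [0,0,-1.0,0,0,0,0.1]
    - [0,0,-0.7,0,0,0,0.1]
    - [0,0,-0.4,0,0,0,0.1]

```text
time: 10.3
position: [0.4274, 0.1538, 0.0327]
tool_rot: [-0.369, -3.119, 0.001]
ft_force: [0.3, 0.1, -0.8]
grip_width: 0.184
grip_force: 40.0
```

Emit:
step_arm:
  targets:
    - [0,0,-0.1,0,0,0,0.1]
    - [0,0,-0.1,0,0,0,0.1]
    - [0,0,-0.1,0,0,0,0.1]
    - [0,0,0,0,0,0,0.1]
    - [0,0,0,0,0,0,0.1]

```text
time: 10.72
position: [0.4282, 0.1542, 0.031]
tool_rot: [0.369, 3.119, 0.001]
ft_force: [-0.2, 0.5, -1.8]
grip_width: 0.187
grip_force: 40.0
```

Emit:
step_arm:
  targets:
    - [0,0,-0.1,0,0,0,0.1]
    - [0,0,-0.05,0,0,0,0.1]
    - [0,0,0,0,0,0,0.1]
    - [0,0,0,0,0,0,0.1]
    - [0,0,0,0,0,0,0.1]

```text
time: 11.13
position: [0.4279, 0.154, 0.0291]
tool_rot: [0.37, 3.12, 0.0]
ft_force: [0.5, 0.3, -0.8]
grip_width: 0.187
grip_force: 40.0
```

Emit:
step_arm:
  targets:
    - [0,0,0,0,0,0,0.5]
    - [0,0,0,0,0,0,0.5]
    - [0,0,0,0,0,0,0.5]
    - [0,0,0,0,0,0,0.5]
    - [0,0,0,0,0,0,0.5]

```text
time: 11.55
position: [0.428, 0.1541, 0.0292]
tool_rot: [0.369, 3.119, 0.0]
ft_force: [-0.2, -0.5, -0.6]
grip_width: 0.459
grip_force: 0.0
```

Emit:
step_arm:
  targets:
    - [0,0,0.5,0,0,0,0.7]
    - [0,0,1.5,0,0,0,0.7]
    - [0,0,2.5,0,0,0,0.7]
    - [0,0,3.5,0,0,0,0.7]
    - [0,0,3.5,0,0,0,1]

```text
time: 11.97
position: [0.4272, 0.1535, 0.1452]
tool_rot: [-0.37, -3.119, 0.002]
ft_force: [0.8, -0.0, -0.8]
grip_width: 0.717
grip_force: 0.0
```

Emit:
step_arm:
  targets:
    - [1.0,0,3.5,0,0,0,1]
    - [2.0,0,3.5,0,0,0,1]
    - [1.0,0,2.0,0,0,0,1]
    - [0,0,0,0,0,0,1]
    - [0,0,0,0,0,0,1]

```text
time: 12.38
position: [0.4687, 0.1541, 0.2354]
tool_rot: [0.37, 3.118, 0.002]
ft_force: [-0.6, -0.5, -0.5]
grip_width: 0.981
grip_force: 0.0
```

Emit:
step_arm:
  targets:
    - [0,0,0,0,0,0,1]
    - [0,0,0,0,0,0,1]
    - [0,0,0,0,0,0,1]
    - [0,0,0,0,0,0,1]
    - [0,0,0,0,0,0,1]

```text
time: 12.8
position: [0.4673, 0.1539, 0.2334]
tool_rot: [-0.369, -3.119, 0.001]
ft_force: [-0.8, 0.4, -0.4]
grip_width: 1.002
grip_force: 0.0
```

```bash
python3 - <<'E'
from h import *
im,d,c=snap('w5')
cv2.imwrite('pics/w5c.png',cv2.resize(im[80:230,100:400,::-1],None,fx=2.6,fy=2.6,interpolation=cv2.INTER_CUBIC))
P=cloud(c,d);Z=P[:,:,2]
for n,h in(('spigot',(.033,.043)),('disc',(.0262,.0275))):
    m=(d>.05)&(Z>h[0])&(Z<h[1])&(np.hypot(P[:,:,0]-.4276,P[:,:,1]-.1545)<.03);q=P[m]
    if m.any():print(n,m.sum(),q.mean(0).round(4),((q.max(0)+q.min(0))/2).round(4),np.ptp(q,axis=0).round(4))
E
```

```text
12.8 [0.4673 0.1539 0.2334] [-3.6900e-01 -3.1189e+00  9.0000e-04] [-0.8  0.4 -0.4] grip 1.0017965282382384 0.0
spigot 177 [0.4278 0.1542 0.0369] [0.4281 0.1541 0.037 ] [0.0176 0.0172 0.0045]
disc 403 [0.4274 0.1548 0.0267] [0.4276 0.1544 0.0268] [0.0414 0.0559 0.0013]
```

View pics/w5c.png

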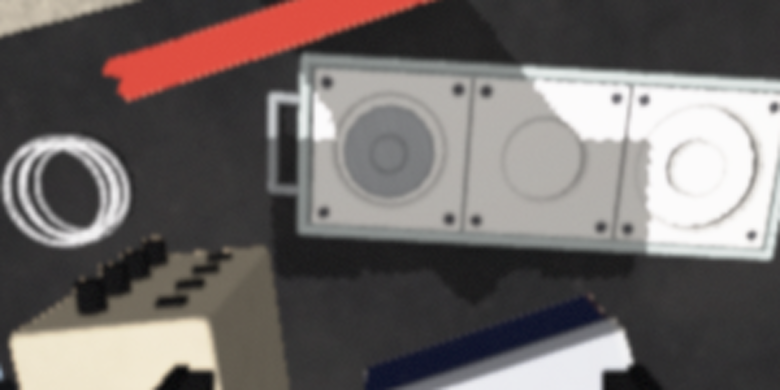

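The base is seated: wrist crop at (389,152), spigot top at the expected height and at (0.428, 0.154). Next is the sleeve.

Emit:
step_arm:
  targets:
    - [0,-3.9,0,0,0,0,1]
    - [0,-3.9,0,0,0,0,1]
    - [0,-3.9,0,0,0,0,1]
    - [0,-3.9,0,0,0,0,1]
    - [0,-3.9,0,0,0,0,1]

```text
time: 13.27
position: [0.4675, -0.0427, 0.2341]
tool_rot: [0.369, 3.12, 0.001]
ft_force: [-0.2, 0.5, 0.1]
grip_width: 0.998
grip_force: 0.0
```

Emit:
step_arm:
  targets:
    - [-0.8,-3.9,0,0,0,0,1]
    - [-0.9,-3.9,0,0,0,0,1]
    - [-0.9,-3.9,0,0,0,0,1]
    - [-0.9,-3.9,0,0,0,0,1]
    - [-0.7,-3.0,0,0,0,0,1]

```text
time: 13.68
position: [0.4244, -0.2304, 0.2343]
tool_rot: [0.374, 3.118, -0.0]
ft_force: [1.9, -0.6, -0.4]
grip_width: 1.004
grip_force: 0.0
```

Emit:
step_arm:
  targets:
    - [0,-1.4,-2,0,0,0,1]
    - [0,0,-3.5,0,0,0,1]
    - [0,0,-4,0,0,0,1]
    - [0,0,-4,0,0,0,1]
    - [0,0,-3,0,0,0,1]

```text
time: 14.1
position: [0.4245, -0.2405, 0.0664]
tool_rot: [-0.37, -3.118, -0.001]
ft_force: [0.2, 1.2, 0.3]
grip_width: 1.002
grip_force: 0.0
```

Emit:
step_arm:
  targets:
    - [0,0,0,0,0,0,1]
    - [0,0,0,0,0,0,1]
    - [0,0,0,0,0,0,1]
    - [0,0,0,0,0,0,1]
    - [0,0,0,0,0,0,1]

```text
time: 14.52
position: [0.4277, -0.2414, 0.0712]
tool_rot: [0.368, 3.116, 0.0]
ft_force: [1.5, 0.4, 0.3]
grip_width: 0.999
grip_force: 0.0
```

Emit:
step_arm:
  targets:
    - [0,0,-1.0,0,0,0,1]
    - [0,0,-1.5,0,0,0,1]
    - [0,0,-1.3,0,0,0,1]
    - [0,0,-0.8,0,0,0,1]
    - [0,0,-0.3,0,0,0,1]

```text
time: 14.93
position: [0.4252, -0.2406, 0.019]
tool_rot: [-0.369, -3.118, -0.001]
ft_force: [-0.9, 0.8, -0.3]
grip_width: 1.005
grip_force: 0.0
```

Emit:
step_arm:
  targets:
    - [0,0,0,0,0,0,1]
    - [0,0,0,0,0,0,1]
    - [0,0,0,0,0,0,1]
    - [0,0,0,0,0,0,1]
    - [0,0,0,0,0,0,1]

```text
time: 15.35
position: [0.4263, -0.2411, 0.0206]
tool_rot: [0.369, 3.119, 0.0]
ft_force: [-0.2, -0.1, 0.4]
grip_width: 1.001
grip_force: 0.0
```

Emit:
step_arm:
  targets:
    - [0,0,0,0,0,0,0.35]
    - [0,0,0,0,0,0,0.35]
    - [0,0,0,0,0,0,0.35]
    - [0,0,0,0,0,0,0.35]
    - [0,0,0,0,0,0,0.35]
  force: 50

```text
time: 15.77
position: [0.4259, -0.241, 0.0201]
tool_rot: [0.37, 3.12, 0.0]
ft_force: [0.4, 0.3, -1.0]
grip_width: 0.708
grip_force: 0.0
```

Emit:
step_arm:
  targets:
    - [0,0,0,0,0,0,0.35]
    - [0,0,0,0,0,0,0.35]
    - [0,0,0,0,0,0,0.35]
    - [0,0,0,0,0,0,0.35]
    - [0,0,0,0,0,0,0.35]

```text
time: 16.18
position: [0.4258, -0.2411, 0.0201]
tool_rot: [0.37, 3.12, -0.0]
ft_force: [-0.1, -0.6, 0.3]
grip_width: 0.455
grip_force: 50.0
```

Emit:
step_arm:
  targets:
    - [0,0,0.5,0,0,0,0.35]
    - [0,0,1.5,0,0,0,0.35]
    - [0,0,2.5,0,0,0,0.35]
    - [0,0,3,0,0,0,0.35]
    - [0,0,3,0,0,0,0.35]

```text
time: 16.6
position: [0.4246, -0.2408, 0.1256]
tool_rot: [-0.37, -3.117, 0.0]
ft_force: [0.6, -0.1, -2.9]
grip_width: 0.455
grip_force: 50.0
```

Emit:
step_arm:
  targets:
    - [0,0,3,0,0,0,0.35]
    - [0,0,3,0,0,0,0.35]
    - [0,0,2,0,0,0,0.35]
    - [0,0,1,0,0,0,0.35]
    - [0,0,0,0,0,0,0.35]

```text
time: 17.02
position: [0.4269, -0.2414, 0.2169]
tool_rot: [0.369, 3.116, 0.001]
ft_force: [0.6, -1.2, -2.6]
grip_width: 0.453
grip_force: 50.0
```

Emit:
step_arm:
  targets:
    - [0.6,3.8,0,0,0,0,0.35]
    - [0.6,3.8,0,0,0,0,0.35]
    - [0.6,3.8,0,0,0,0,0.35]
    - [0.6,3.8,0,0,0,0,0.35]
    - [0.6,3.8,0,0,0,0,0.35]

```text
time: 17.43
position: [0.4545, -0.0492, 0.213]
tool_rot: [-0.37, -3.117, 0.001]
ft_force: [0.6, 0.6, -3.0]
grip_width: 0.455
grip_force: 50.0
```

Emit:
step_arm:
  targets:
    - [0,3.8,0,0,0,0,0.35]
    - [0,3.8,0,0,0,0,0.35]
    - [-0.7,3.6,0,0,0,0,0.35]
    - [-0.7,3.0,0,0,0,0,0.35]
    - [-0.7,2.5,0,0,0,0,0.35]

```text
time: 17.85
position: [0.4328, 0.1183, 0.2125]
tool_rot: [-0.366, -3.116, 0.003]
ft_force: [-0.2, 0.3, -2.4]
grip_width: 0.453
grip_force: 50.0
```

Emit:
step_arm:
  targets:
    - [-0.7,2.0,0,0,0,0,0.35]
    - [0,1.2,-1,0,0,0,0.35]
    - [0,0.6,-2,0,0,0,0.35]
    - [0,0,-3,0,0,0,0.35]
    - [0,0,-3,0,0,0,0.35]

```text
time: 18.27
position: [0.4277, 0.1535, 0.1224]
tool_rot: [-0.369, -3.119, 0.001]
ft_force: [0.4, 0.5, -3.0]
grip_width: 0.455
grip_force: 50.0
```

Emit:
step_arm:
  targets:
    - [0,0,-2.5,0,0,0,0.35]
    - [0,0,-1.5,0,0,0,0.35]
    - [0,0,-1,0,0,0,0.35]
    - [0,0,0,0,0,0,0.35]
    - [0,0,0,0,0,0,0.35]

```text
time: 18.68
position: [0.4276, 0.1532, 0.0742]
tool_rot: [-0.371, -3.118, 0.002]
ft_force: [0.4, -0.2, -3.5]
grip_width: 0.454
grip_force: 50.0
```

Emit:
step_arm:
  targets:
    - [0,0,0,0,0,0,0.35]
    - [0,0,0,0,0,0,0.35]
    - [0,0,0,0,0,0,0.35]
    - [0,0,0,0,0,0,0.35]
    - [0,0,0,0,0,0,0.35]

```text
time: 19.1
position: [0.4282, 0.1542, 0.0757]
tool_rot: [0.369, 3.119, 0.001]
ft_force: [0.5, -0.0, -2.9]
grip_width: 0.457
grip_force: 50.0
```

```bash
python3 - <<'E'
from h import *
im,d,c=snap('w6');P=cloud(c,d);s=ctrl.get_state()['position']
m=(d>.05)&(np.hypot(P[:,:,0]-s[0],P[:,:,1]-s[1])<.03);Z=P[:,:,2]
for h in((.095,.105),(.06,.09)):
    q=P[m&(Z>h[0])&(Z<h[1])]
    if len(q):print(h,len(q),q.mean(0).round(4),q.min(0).round(4),q.max(0).round(4))
E
```

```text
19.1 [0.4282 0.1542 0.0757] [3.6930e-01 3.1189e+00 1.5000e-03] [ 0.5 -0.  -2.9] grip 0.4572989557435586 49.962615352519606
(0.095, 0.105) 2945 [0.4227 0.1555 0.1014] [0.4063 0.1294 0.095 ] [0.4496 0.184  0.1049]
(0.06, 0.09) 1648 [0.4174 0.1566 0.0761] [0.4064 0.1293 0.06  ] [0.4415 0.1839 0.09  ]
```

View pics/w6.png

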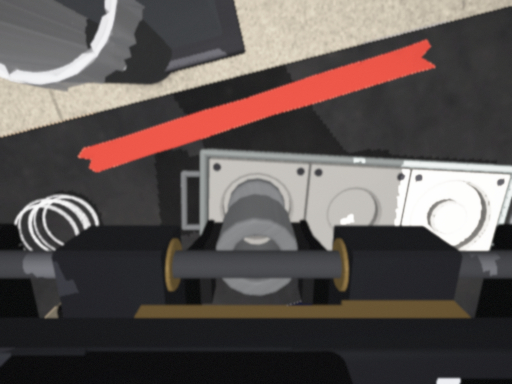

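The sleeve hangs centred over the spigot: near edge at x=0.406, so its centre is at 0.428. Lowering.

Emit:
step_arm:
  targets:
    - [0,0,-0.5,0,0,0,0.35]
    - [0,0,-0.7,0,0,0,0.35]
    - [0,0,-0.6,0,0,0,0.35]
    - [0,0,-0.4,0,0,0,0.35]
    - [0,0,-0.3,0,0,0,0.35]

```text
time: 19.57
position: [0.4273, 0.1537, 0.049]
tool_rot: [-0.369, -3.119, 0.002]
ft_force: [-0.0, -0.1, -2.6]
grip_width: 0.451
grip_force: 50.0
```

Emit:
step_arm:
  targets:
    - [0,0,-0.1,0,0,0,0.35]
    - [0,0,-0.1,0,0,0,0.35]
    - [0,0,-0.05,0,0,0,0.35]
    - [0,0,0,0,0,0,0.35]
    - [0,0,0,0,0,0,0.35]

```text
time: 19.98
position: [0.4281, 0.1541, 0.0478]
tool_rot: [0.369, 3.119, 0.001]
ft_force: [-0.8, 0.7, -3.2]
grip_width: 0.456
grip_force: 50.0
```

Emit:
step_arm:
  targets:
    - [0,0,0,0,0,0,0.35]
    - [0,0,0,0,0,0,0.35]
    - [0,0,0,0,0,0,0.35]
    - [0,0,0,0,0,0,0.35]
    - [0,0,0,0,0,0,0.35]

```text
time: 20.4
position: [0.4279, 0.1541, 0.0476]
tool_rot: [0.369, 3.12, 0.0]
ft_force: [-0.1, 0.7, -2.4]
grip_width: 0.454
grip_force: 50.0
```

Emit:
step_arm:
  targets:
    - [0,0,-0.05,0,0,0,0.35]
    - [0,0,0,0,0,0,0.7]
    - [0,0,0,0,0,0,0.7]
    - [0,0,0,0,0,0,0.7]
    - [0,0,0,0,0,0,0.8]

```text
time: 20.82
position: [0.4283, 0.1542, 0.0474]
tool_rot: [0.37, 3.119, 0.001]
ft_force: [0.2, 0.4, 0.4]
grip_width: 0.671
grip_force: 0.0
```

Emit:
step_arm:
  targets:
    - [0,0,0,0,0,0,0.8]
    - [0,0,0.5,0,0,0,0.8]
    - [0,0,1.5,0,0,0,0.8]
    - [0,0,3,0,0,0,1]
    - [0,0,3.5,0,0,0,1]

```text
time: 21.23
position: [0.4264, 0.1531, 0.1319]
tool_rot: [-0.37, -3.117, 0.004]
ft_force: [0.8, 1.0, -0.0]
grip_width: 0.881
grip_force: 0.0
```

Emit:
step_arm:
  targets:
    - [1.0,0,3.5,0,0,0,1]
    - [2.0,0,3.5,0,0,0,1]
    - [1.0,0,3,0,0,0,1]
    - [0,0,0,0,0,0,1]
    - [0,0,0,0,0,0,1]

```text
time: 21.65
position: [0.4693, 0.1543, 0.2342]
tool_rot: [0.37, 3.116, 0.004]
ft_force: [-0.9, -0.5, -0.8]
grip_width: 1.001
grip_force: 0.0
```

Emit:
step_arm:
  targets:
    - [0,0,0,0,0,0,1]
    - [0,0,0,0,0,0,1]
    - [0,0,0,0,0,0,1]
    - [0,0,0,0,0,0,1]
    - [0,0,0,0,0,0,1]

```text
time: 22.07
position: [0.4673, 0.1539, 0.2313]
tool_rot: [-0.369, -3.119, 0.001]
ft_force: [-0.4, 0.0, 0.2]
grip_width: 1.002
grip_force: 0.0
```

```bash
python3 - <<'E'
from h import *
im,d,c=snap('w7');P=cloud(c,d);Z=P[:,:,2]
m=(d>.05)&(Z>.068)&(Z<.08)&(np.hypot(P[:,:,0]-.428,P[:,:,1]-.154)<.03);q=P[m]
print('sleeve top',m.sum(),q.mean(0).round(4),((q.max(0)+q.min(0))/2).round(4),np.ptp(q,axis=0).round(4))
q=q[q[:,2]>.07];A=np.c_[q[:,:2],np.ones(len(q))];print('tilt',np.linalg.lstsq(A,q[:,2],rcond=None)[0])
E
```

```text
22.07 [0.4673 0.1539 0.2313] [-3.6900e-01 -3.1187e+00  1.2000e-03] [-0.4  0.   0.2] grip 1.0019255528905282 0.0
sleeve top 875 [0.4277 0.1542 0.072 ] [0.428  0.1539 0.0713] [0.043  0.0431 0.0064]
tilt [-0.00177484 -0.00102696  0.07299586]
```

The sleeve is seated, level and at full depth. Now the ring.

Emit:
step_arm:
  targets:
    - [0,-3.8,0,0,0,0,1]
    - [0,-3.8,0,0,0,0,1]
    - [0,-3.8,0,0,0,0,1]
    - [0,-3.8,0,0,0,0,1]
    - [0,-3.8,0,0,0,0,1]

```text
time: 22.53
position: [0.4675, -0.0377, 0.232]
tool_rot: [0.369, 3.12, 0.001]
ft_force: [1.7, -0.6, 1.1]
grip_width: 1.0
grip_force: 0.0
```

Emit:
step_arm:
  targets:
    - [-1.3,-3.6,0,0,0,0,1]
    - [-1.3,-3.0,0,0,0,0,1]
    - [-1.2,-1.7,0,0,0,0,1]
    - [0,-1,-2,0,0,0,1]
    - [0,0,-4,0,0,0,1]

```text
time: 22.95
position: [0.4329, -0.1324, 0.1755]
tool_rot: [0.375, 3.108, 0.003]
ft_force: [1.5, 0.6, 0.6]
grip_width: 1.004
grip_force: 0.0
```

Emit:
step_arm:
  targets:
    - [0,0,-4,0,0,0,1]
    - [0,0,-4,0,0,0,1]
    - [0,0,-3,0,0,0,1]
    - [0,0,-1,0,0,0,1]
    - [0,0,0,0,0,0,1]

```text
time: 23.37
position: [0.4276, -0.1289, 0.05]
tool_rot: [-0.369, -3.114, 0.002]
ft_force: [-1.1, -0.1, 0.1]
grip_width: 0.996
grip_force: 0.0
```

Emit:
step_arm:
  targets:
    - [0,0,0,0,0,0,1]
    - [0,0,0,0,0,0,1]
    - [0,0,0,0,0,0,1]
    - [0,0,0,0,0,0,1]
    - [0,0,0,0,0,0,1]

```text
time: 23.78
position: [0.4309, -0.1289, 0.0532]
tool_rot: [0.369, 3.117, 0.002]
ft_force: [0.3, -1.1, -0.5]
grip_width: 1.001
grip_force: 0.0
```

Emit:
step_arm:
  targets:
    - [0,0,-1.2,0,0,0,1]
    - [0,0,-1.2,0,0,0,1]
    - [0,0,-0.8,0,0,0,1]
    - [0,0,-0.6,0,0,0,1]
    - [0,0,-0.3,0,0,0,1]

```text
time: 24.2
position: [0.4296, -0.1289, 0.0106]
tool_rot: [-0.37, -3.119, 0.0]
ft_force: [0.4, -0.5, -0.2]
grip_width: 0.999
grip_force: 0.0
```

Emit:
step_arm:
  targets:
    - [0,0,0,0,0,0,1]
    - [0,0,0,0,0,0,1]
    - [0,0,0,0,0,0,1]
    - [0,0,0,0,0,0,1]
    - [0,0,0,0,0,0,1]

```text
time: 24.62
position: [0.4302, -0.129, 0.0114]
tool_rot: [0.369, 3.119, 0.001]
ft_force: [-0.4, -0.0, 0.3]
grip_width: 0.999
grip_force: 0.0
```

Emit:
step_arm:
  targets:
    - [0,0,0,0,0,0,0.42]
    - [0,0,0,0,0,0,0.42]
    - [0,0,0,0,0,0,0.42]
    - [0,0,0,0,0,0,0.42]
    - [0,0,0,0,0,0,0.42]
  force: 35

```text
time: 25.03
position: [0.4299, -0.1289, 0.0111]
tool_rot: [0.369, 3.12, 0.0]
ft_force: [-0.4, -0.9, 0.1]
grip_width: 0.707
grip_force: 0.0
```

Emit:
step_arm:
  targets:
    - [0,0,0,0,0,0,0.42]
    - [0,0,0,0,0,0,0.42]
    - [0,0,0,0,0,0,0.42]
    - [0,0,0,0,0,0,0.42]
    - [0,0,0,0,0,0,0.42]

```text
time: 25.45
position: [0.4299, -0.129, 0.0111]
tool_rot: [-0.37, -3.12, -0.0]
ft_force: [0.7, -0.7, 1.0]
grip_width: 0.523
grip_force: 35.0
```

Emit:
step_arm:
  targets:
    - [0,0,0.5,0,0,0,0.42]
    - [0,0,1.5,0,0,0,0.42]
    - [0,0,2.5,0,0,0,0.42]
    - [0,0,3,0,0,0,0.42]
    - [0,0,3,0,0,0,0.42]

```text
time: 25.87
position: [0.429, -0.1293, 0.1171]
tool_rot: [-0.371, -3.118, 0.001]
ft_force: [0.7, 0.1, -2.2]
grip_width: 0.524
grip_force: 35.0
```

Emit:
step_arm:
  targets:
    - [0,0,3,0,0,0,0.42]
    - [0,0,3,0,0,0,0.42]
    - [0,0,2,0,0,0,0.42]
    - [0,0,1,0,0,0,0.42]
    - [0,0,0,0,0,0,0.42]

```text
time: 26.28
position: [0.4312, -0.1292, 0.2081]
tool_rot: [0.369, 3.116, 0.002]
ft_force: [-0.1, -0.5, -1.4]
grip_width: 0.521
grip_force: 35.0
```

Emit:
step_arm:
  targets:
    - [0.4,3.8,0,0,0,0,0.42]
    - [0.4,3.8,0,0,0,0,0.42]
    - [0.4,3.8,0,0,0,0,0.42]
    - [0.4,3.8,0,0,0,0,0.42]
    - [0.4,3.8,0,0,0,0,0.42]

```text
time: 26.7
position: [0.4486, 0.0624, 0.2041]
tool_rot: [-0.37, -3.117, 0.002]
ft_force: [1.7, -0.0, -0.6]
grip_width: 0.521
grip_force: 35.0
```

Emit:
step_arm:
  targets:
    - [0.3,3.8,0,0,0,0,0.42]
    - [0.3,3.8,0,0,0,0,0.42]
    - [0.3,3.8,0,0,0,0,0.42]
    - [0.3,3.8,0,0,0,0,0.42]
    - [0.3,3.8,0,0,0,0,0.42]

```text
time: 27.12
position: [0.4638, 0.2521, 0.2036]
tool_rot: [-0.37, -3.117, 0.004]
ft_force: [-0.0, -0.3, -0.8]
grip_width: 0.522
grip_force: 35.0
```

Emit:
step_arm:
  targets:
    - [0.3,2.5,0,0,0,0,0.42]
    - [0.2,1.5,0,0,0,0,0.42]
    - [0,0.5,-1,0,0,0,0.42]
    - [0,0,-3,0,0,0,0.42]
    - [0,0,-3,0,0,0,0.42]

```text
time: 27.53
position: [0.4707, 0.2945, 0.1349]
tool_rot: [0.372, 3.118, -0.0]
ft_force: [0.3, -1.1, -1.7]
grip_width: 0.519
grip_force: 35.0
```

Emit:
step_arm:
  targets:
    - [0,0,-3,0,0,0,0.42]
    - [0,0,-2.5,0,0,0,0.42]
    - [0,0,-1.5,0,0,0,0.42]
    - [0,0,-0.5,0,0,0,0.42]
    - [0,0,0,0,0,0,0.42]

```text
time: 27.95
position: [0.4688, 0.293, 0.0588]
tool_rot: [-0.373, -3.117, 0.006]
ft_force: [0.8, -0.0, -1.0]
grip_width: 0.521
grip_force: 35.0
```

Emit:
step_arm:
  targets:
    - [0,0,0,0,0,0,0.42]
    - [0,0,0,0,0,0,0.42]
    - [0,0,0,0,0,0,0.42]
    - [0,0,0,0,0,0,0.42]
    - [0,0,0,0,0,0,0.42]

```text
time: 28.37
position: [0.4703, 0.2964, 0.0619]
tool_rot: [0.369, 3.119, 0.002]
ft_force: [-0.2, -0.3, -1.4]
grip_width: 0.518
grip_force: 35.0
```

```bash
python3 - <<'E'
from h import *
im,d,c=snap('w8');P=cloud(c,d);s=ctrl.get_state()['position'];Z=P[:,:,2]
q=P[(d>.05)&(np.hypot(P[:,:,0]-s[0],P[:,:,1]-s[1])<.032)&(Z>.052)&(Z<.078)];print(len(q),q.min(0).round(4),q.max(0).round(4))
E
```

```text
28.37 [0.4703 0.2964 0.0619] [3.6920e-01 3.1188e+00 1.9000e-03] [-0.2 -0.3 -1.4] grip 0.5178096897642832 34.999637408182025
2591 [0.445  0.2695 0.0522] [0.4944 0.3281 0.078 ]
```

View pics/w8.png

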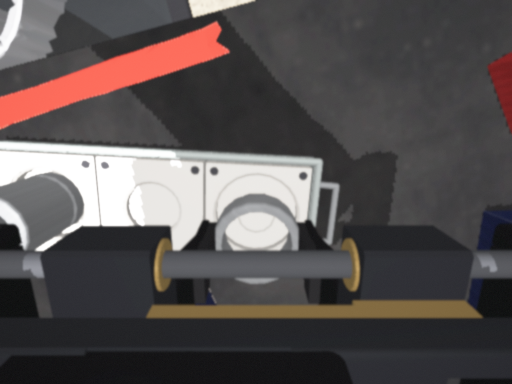

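The ring is held level over the groove, near edge x=0.445, so its centre is at 0.470. Lowering.

Emit:
step_arm:
  targets:
    - [0,0,-0.8,0,0,0,0.42]
    - [0,0,-0.8,0,0,0,0.42]
    - [0,0,-0.7,0,0,0,0.42]
    - [0,0,-0.5,0,0,0,0.42]
    - [0,0,-0.3,0,0,0,0.42]

```text
time: 28.83
position: [0.4691, 0.2955, 0.0286]
tool_rot: [-0.369, -3.118, 0.002]
ft_force: [-0.5, -0.8, -1.2]
grip_width: 0.52
grip_force: 35.0
```

Emit:
step_arm:
  targets:
    - [0,0,-0.1,0,0,0,0.42]
    - [0,0,0,0,0,0,0.42]
    - [0,0,0,0,0,0,0.42]
    - [0,0,0,0,0,0,0.42]
    - [0,0,0,0,0,0,0.42]

```text
time: 29.25
position: [0.4702, 0.2962, 0.0295]
tool_rot: [0.369, 3.119, 0.001]
ft_force: [-0.0, 0.0, -1.3]
grip_width: 0.522
grip_force: 35.0
```

Emit:
step_arm:
  targets:
    - [0,0,-0.05,0,0,0,0.42]
    - [0,0,0,0,0,0,0.42]
    - [0,0,0,0,0,0,0.42]
    - [0,0,0,0,0,0,0.42]
    - [0,0,0,0,0,0,0.42]

```text
time: 29.67
position: [0.4699, 0.296, 0.0286]
tool_rot: [0.37, 3.12, 0.0]
ft_force: [1.0, -0.1, -1.4]
grip_width: 0.523
grip_force: 35.0
```

Emit:
step_arm:
  targets:
    - [0,0,0,0,0,0,0.8]
    - [0,0,0,0,0,0,0.8]
    - [0,0,0,0,0,0,0.8]
    - [0,0,0,0,0,0,0.8]
    - [0,0,0,0,0,0,0.8]

```text
time: 30.08
position: [0.47, 0.2961, 0.0287]
tool_rot: [0.369, 3.12, 0.0]
ft_force: [0.0, 0.3, -0.5]
grip_width: 0.77
grip_force: 0.0
```

Emit:
step_arm:
  targets:
    - [0,0,0.5,0,0,0,0.8]
    - [0,0,1.5,0,0,0,0.8]
    - [0,0,3,0,0,0,0.8]
    - [0,0,3.5,0,0,0,0.8]
    - [0,0,3.5,0,0,0,0.8]

```text
time: 30.5
position: [0.4694, 0.2955, 0.1498]
tool_rot: [-0.37, -3.119, 0.001]
ft_force: [1.0, 0.9, -0.4]
grip_width: 0.798
grip_force: 0.0
```

Emit:
step_arm:
  targets:
    - [1.0,0,3.5,0,0,0,0.8]
    - [2.0,0,3,0,0,0,0.8]
    - [1.0,0,2,0,0,0,0.8]
    - [0,0,0,0,0,0,0.8]
    - [0,0,0,0,0,0,0.8]

```text
time: 30.92
position: [0.5109, 0.296, 0.235]
tool_rot: [0.371, 3.118, 0.003]
ft_force: [0.0, 0.4, -1.0]
grip_width: 0.801
grip_force: 0.0
```

Emit:
step_arm:
  targets:
    - [0,0,0,0,0,0,0.8]
    - [0,0,0,0,0,0,0.8]
    - [0,0,0,0,0,0,0.8]
    - [0,0,0,0,0,0,0.8]
    - [0,0,0,0,0,0,0.8]

```text
time: 31.33
position: [0.5094, 0.296, 0.2329]
tool_rot: [-0.369, -3.119, 0.001]
ft_force: [-0.8, -0.2, -0.1]
grip_width: 0.799
grip_force: 0.0
```

```bash
python3 - <<'E'
from h import *
im,d,c=snap('w9');P=cloud(c,d);Z=P[:,:,2]
m=(d>.05)&(Z>.034)&(Z<.05)&(np.hypot(P[:,:,0]-.470,P[:,:,1]-.296)<.032);q=P[m]
print('ring top',m.sum(),q.mean(0).round(4),((q.max(0)+q.min(0))/2).round(4),np.ptp(q,axis=0).round(4))
q=q[q[:,2]>.036];A=np.c_[q[:,:2],np.ones(len(q))];print('tilt',np.linalg.lstsq(A,q[:,2],rcond=None)[0])
E
```

```text
31.33 [0.5094 0.296  0.2329] [-3.688e-01 -3.119e+00  1.100e-03] [-0.8 -0.2 -0.1] grip 0.7988046062260405 0.0
ring top 550 [0.4693 0.2964 0.038 ] [0.4697 0.2961 0.0375] [0.0493 0.0493 0.007 ]
tilt [-0.00013877  0.00207026  0.03755297]
```

The ring is seated and level. Last is the plunger.

Emit:
step_arm:
  targets:
    - [-0.8,-3.8,0,0,0,0,0.7]
    - [-0.8,-3.8,0,0,0,0,0.7]
    - [-0.8,-3.8,0,0,0,0,0.7]
    - [-0.8,-3.8,0,0,0,0,0.7]
    - [-0.8,-3.8,0,0,0,0,0.7]

```text
time: 31.8
position: [0.4692, 0.1043, 0.2334]
tool_rot: [0.369, 3.12, 0.0]
ft_force: [0.9, -0.2, 0.2]
grip_width: 0.704
grip_force: 0.0
```

Emit:
step_arm:
  targets:
    - [0.8,-3.8,0,0,0,0,0.7]
    - [1.2,-3.8,0,0,0,0,0.7]
    - [1.2,-3.8,0,0,0,0,0.7]
    - [1.2,-3.8,0,0,0,0,0.7]
    - [1.2,-3.8,0,0,0,0,0.7]

```text
time: 32.22
position: [0.5261, -0.0857, 0.234]
tool_rot: [0.369, 3.119, 0.002]
ft_force: [2.1, 0.1, 0.6]
grip_width: 0.699
grip_force: 0.0
```

Emit:
step_arm:
  targets:
    - [0.7,-3.8,0,0,0,0,0.7]
    - [0,-2.8,0,0,0,0,0.7]
    - [0,-1.0,-1,0,0,0,0.7]
    - [0,0,-3,0,0,0,0.7]
    - [0,0,-4,0,0,0,0.7]

```text
time: 32.63
position: [0.5352, -0.1623, 0.1556]
tool_rot: [0.373, 3.112, 0.0]
ft_force: [1.2, 1.0, -0.8]
grip_width: 0.695
grip_force: 0.0
```

Emit:
step_arm:
  targets:
    - [0,0,-3,0,0,0,0.7]
    - [0,0,-2.5,0,0,0,0.7]
    - [0,0,-1.3,0,0,0,0.7]
    - [0,0,-0.5,0,0,0,0.7]
    - [0,0,0,0,0,0,0.7]

```text
time: 33.05
position: [0.5326, -0.1599, 0.0801]
tool_rot: [-0.369, -3.119, 0.0]
ft_force: [0.5, 0.1, 0.5]
grip_width: 0.7
grip_force: 0.0
```

Emit:
step_arm:
  targets:
    - [0,0,0,0,0,0,0.7]
    - [0,0,0,0,0,0,0.7]
    - [0,0,0,0,0,0,0.7]
    - [0,0,0,0,0,0,0.7]
    - [0,0,0,0,0,0,0.7]

```text
time: 33.47
position: [0.5334, -0.16, 0.0814]
tool_rot: [0.369, 3.118, 0.001]
ft_force: [-0.2, -0.0, -0.2]
grip_width: 0.699
grip_force: 0.0
```

Emit:
step_arm:
  targets:
    - [0,0,-1.5,0,0,0,0.7]
    - [0,0,-1.8,0,0,0,0.7]
    - [0,0,-1.5,0,0,0,0.7]
    - [0,0,-0.9,0,0,0,0.7]
    - [0,0,-0.3,0,0,0,0.7]

```text
time: 33.88
position: [0.5319, -0.1596, 0.0193]
tool_rot: [-0.369, -3.118, -0.0]
ft_force: [0.2, 0.4, 0.4]
grip_width: 0.701
grip_force: 0.0
```

Emit:
step_arm:
  targets:
    - [0,0,0,0,0,0,0.7]
    - [0,0,0,0,0,0,0.7]
    - [0,0,0,0,0,0,0.1]
    - [0,0,0,0,0,0,0.1]
    - [0,0,0,0,0,0,0.1]

```text
time: 34.3
position: [0.5334, -0.1601, 0.0213]
tool_rot: [0.369, 3.118, 0.0]
ft_force: [0.4, 0.5, 0.0]
grip_width: 0.556
grip_force: 0.0
```

Emit:
step_arm:
  targets:
    - [0,0,0,0,0,0,0.1]
    - [0,0,0,0,0,0,0.1]
    - [0,0,0,0,0,0,0.1]
    - [0,0,0,0,0,0,0.1]
    - [0,0,0,0,0,0,0.1]

```text
time: 34.72
position: [0.5329, -0.1599, 0.0206]
tool_rot: [0.37, 3.12, 0.0]
ft_force: [0.6, 1.4, 0.7]
grip_width: 0.177
grip_force: 0.7
```

Emit:
step_arm:
  targets:
    - [0,0,0,0,0,0,0.1]
    - [0,0,0,0,0,0,0.1]
    - [0,0,0,0,0,0,0.1]
    - [0,0,0,0,0,0,0.1]
    - [0,0,0,0,0,0,0.1]

```text
time: 35.13
position: [0.5329, -0.1599, 0.0205]
tool_rot: [-0.369, -3.12, -0.0]
ft_force: [-0.5, 1.1, -0.3]
grip_width: 0.169
grip_force: 35.0
```

Emit:
step_arm:
  targets:
    - [0,0,0.5,0,0,0,0.1]
    - [0,0,1.5,0,0,0,0.1]
    - [0,0,2.5,0,0,0,0.1]
    - [0,0,3,0,0,0,0.1]
    - [0,0,3,0,0,0,0.1]

```text
time: 35.55
position: [0.532, -0.1602, 0.1265]
tool_rot: [-0.37, -3.118, 0.001]
ft_force: [1.1, -0.4, -1.0]
grip_width: 0.165
grip_force: 35.0
```

Emit:
step_arm:
  targets:
    - [0,0,3,0,0,0,0.1]
    - [0,0,3,0,0,0,0.1]
    - [0,0,2,0,0,0,0.1]
    - [0,0,1,0,0,0,0.1]
    - [0,0,0,0,0,0,0.1]

```text
time: 35.97
position: [0.5341, -0.1605, 0.218]
tool_rot: [0.369, 3.115, 0.001]
ft_force: [-0.0, -0.1, -1.5]
grip_width: 0.168
grip_force: 35.0
```

Emit:
step_arm:
  targets:
    - [-1.2,3.8,0,0,0,0,0.1]
    - [-1.2,3.8,0,0,0,0,0.1]
    - [-1.2,3.8,0,0,0,0,0.1]
    - [-1.2,3.8,0,0,0,0,0.1]
    - [-1.2,3.8,0,0,0,0,0.1]

```text
time: 36.38
position: [0.4708, 0.0315, 0.2138]
tool_rot: [-0.369, -3.117, 0.001]
ft_force: [0.5, 0.6, -1.3]
grip_width: 0.169
grip_force: 35.0
```

Emit:
step_arm:
  targets:
    - [-0.5,3.8,0,0,0,0,0.1]
    - [-0.5,3.8,0,0,0,0,0.1]
    - [-0.5,3.8,0,0,0,0,0.1]
    - [-0.5,3.8,0,0,0,0,0.1]
    - [-0.4,2.8,0,0,0,0,0.1]

```text
time: 36.8
position: [0.4466, 0.2132, 0.2134]
tool_rot: [-0.364, -3.117, 0.002]
ft_force: [-0.3, -0.3, -0.3]
grip_width: 0.164
grip_force: 35.0
```

Emit:
step_arm:
  targets:
    - [0,1.5,0,0,0,0,0.1]
    - [0,0,-2,0,0,0,0.1]
    - [0,0,-3,0,0,0,0.1]
    - [0,0,-3,0,0,0,0.1]
    - [0,0,-2,0,0,0,0.1]

```text
time: 37.22
position: [0.4471, 0.2229, 0.1115]
tool_rot: [-0.37, -3.116, 0.006]
ft_force: [0.1, -0.7, -1.3]
grip_width: 0.166
grip_force: 35.0
```

Emit:
step_arm:
  targets:
    - [0,0,-1.5,0,0,0,0.1]
    - [0,0,-1,0,0,0,0.1]
    - [0,0,-0.5,0,0,0,0.1]
    - [0,0,0,0,0,0,0.1]
    - [0,0,0,0,0,0,0.1]

```text
time: 37.63
position: [0.4493, 0.2248, 0.0859]
tool_rot: [0.37, 3.119, 0.0]
ft_force: [0.9, -0.4, -0.2]
grip_width: 0.169
grip_force: 35.0
```

Emit:
step_arm:
  targets:
    - [0,0,0,0,0,0,0.1]
    - [0,0,0,0,0,0,0.1]
    - [0,0,0,0,0,0,0.1]
    - [0,0,0,0,0,0,0.1]
    - [0,0,0,0,0,0,0.1]

```text
time: 38.05
position: [0.4491, 0.2252, 0.086]
tool_rot: [0.369, 3.119, 0.001]
ft_force: [-0.5, 0.0, -0.7]
grip_width: 0.168
grip_force: 35.0
```

```bash
python3 - <<'E'
from h import *
im,d,c=snap('w10');P=cloud(c,d);s=ctrl.get_state()['position'];Z=P[:,:,2]
q=P[(d>.05)&(np.hypot(P[:,:,0]-s[0],P[:,:,1]-s[1])<.02)&(Z>.062)&(Z<.078)];print(len(q),q.min(0).round(4),q.max(0).round(4))
E
```

```text
38.05 [0.4491 0.2252 0.086 ] [3.6940e-01 3.1192e+00 1.0000e-03] [-0.5  0.  -0.7] grip 0.16839510200947277 34.998448295518756
237 [0.4352 0.2132 0.0669] [0.4462 0.2393 0.078 ]
```

View pics/w10.png

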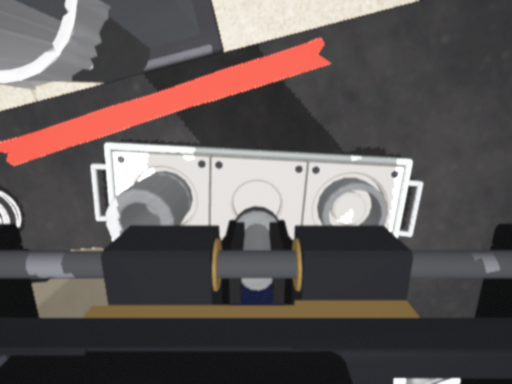

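The plunger is upright above the narrow recess (256,200). The sleeve (155,205) and ring (352,205) are in place. Lowering.

Emit:
step_arm:
  targets:
    - [0,0,-1.0,0,0,0,0.1]
    - [0,0,-1.2,0,0,0,0.1]
    - [0,0,-1.2,0,0,0,0.1]
    - [0,0,-0.8,0,0,0,0.1]
    - [0,0,-0.4,0,0,0,0.1]

```text
time: 38.52
position: [0.4479, 0.2244, 0.0379]
tool_rot: [-0.369, -3.118, 0.003]
ft_force: [0.5, -0.7, -0.7]
grip_width: 0.167
grip_force: 35.0
```

Emit:
step_arm:
  targets:
    - [0,0,-0.1,0,0,0,0.1]
    - [0,0,0,0,0,0,0.1]
    - [0,0,0,0,0,0,0.1]
    - [0,0,0,0,0,0,0.1]
    - [0,0,0,0,0,0,0.1]

```text
time: 38.93
position: [0.4493, 0.2253, 0.0391]
tool_rot: [0.369, 3.119, 0.001]
ft_force: [-0.6, 0.2, -0.4]
grip_width: 0.163
grip_force: 35.0
```

Emit:
step_arm:
  targets:
    - [0,0,-0.1,0,0,0,0.1]
    - [0,0,0,0,0,0,0.1]
    - [0,0,0,0,0,0,0.1]
    - [0,0,0,0,0,0,0.1]
    - [0,0,0,0,0,0,0.1]

```text
time: 39.35
position: [0.4489, 0.225, 0.0376]
tool_rot: [0.369, 3.12, 0.0]
ft_force: [0.4, 0.2, -1.4]
grip_width: 0.168
grip_force: 35.0
```

Emit:
step_arm:
  targets:
    - [0,0,0,0,0,0,0.42]
    - [0,0,0,0,0,0,0.42]
    - [0,0,0,0,0,0,0.42]
    - [0,0,0,0,0,0,0.42]
    - [0,0,0,0,0,0,0.42]

```text
time: 39.77
position: [0.449, 0.2251, 0.0377]
tool_rot: [0.369, 3.12, 0.0]
ft_force: [0.4, -0.3, 0.4]
grip_width: 0.395
grip_force: 0.0
```

Emit:
step_arm:
  targets:
    - [0,0,0.5,0,0,0,0.42]
    - [0,0,1.5,0,0,0,0.42]
    - [0,0,2.5,0,0,0,0.42]
    - [0,0,3.5,0,0,0,0.42]
    - [0,0,3.5,0,0,0,0.42]

```text
time: 40.18
position: [0.4482, 0.2244, 0.1536]
tool_rot: [-0.37, -3.119, 0.002]
ft_force: [0.3, 1.1, 0.4]
grip_width: 0.418
grip_force: 0.0
```

Emit:
step_arm:
  targets:
    - [0.5,0,3.5,0,0,0,0.42]
    - [1.5,0,3,0,0,0,0.42]
    - [2.0,0,2,0,0,0,0.42]
    - [0,0,0,0,0,0,0.42]
    - [0,0,0,0,0,0,0.42]

```text
time: 40.6
position: [0.49, 0.2249, 0.2389]
tool_rot: [0.371, 3.117, 0.002]
ft_force: [-0.4, 0.8, -1.6]
grip_width: 0.42
grip_force: 0.0
```

Emit:
step_arm:
  targets:
    - [0,0,0,0,0,0,0.42]
    - [0,0,0,0,0,0,0.42]
    - [0,0,0,0,0,0,0.42]
    - [0,0,0,0,0,0,0.42]
    - [0,0,0,0,0,0,0.42]

```text
time: 41.02
position: [0.4883, 0.225, 0.237]
tool_rot: [-0.369, -3.119, 0.001]
ft_force: [0.6, 0.5, -0.3]
grip_width: 0.424
grip_force: 0.0
```

```bash
python3 - <<'E'
from h import *
im,d,c=snap('w11');P=cloud(c,d);Z=P[:,:,2]
for n,ctr,r,h in(('rod',(.4487,.2253),.02,(.068,.085)),('head',(.4487,.2253),.022,(.028,.036)),('sleeve',(.428,.154),.03,(.068,.08)),('ring',(.47,.296),.032,(.034,.05))):
    q=P[(d>.05)&(Z>h[0])&(Z<h[1])&(np.hypot(P[:,:,0]-ctr[0],P[:,:,1]-ctr[1])<r)]
    if len(q):print(n,len(q),q.mean(0).round(4),np.ptp(q,axis=0).round(4))
t,_=ctrl.get_image('top')
a=cv2.resize(im[100:260,60:440,::-1],(760,320));b=cv2.resize(t[135:240,145:400,::-1],(760,280));cv2.imwrite('pics/end.png',np.vstack([a,b]))
E
```

```text
41.02 [0.4883 0.225  0.237 ] [-3.6890e-01 -3.1189e+00  1.0000e-03] [ 0.6  0.5 -0.3] grip 0.42380228072032344 0.0
rod 175 [0.4501 0.225  0.0761] [0.0157 0.0156 0.0092]
head 242 [0.4474 0.2261 0.03  ] [0.0286 0.0288 0.0072]
sleeve 875 [0.4277 0.1547 0.0719] [0.0431 0.0431 0.0067]
ring 548 [0.4696 0.2959 0.0379] [0.0489 0.0494 0.0063]
```

View pics/end.png

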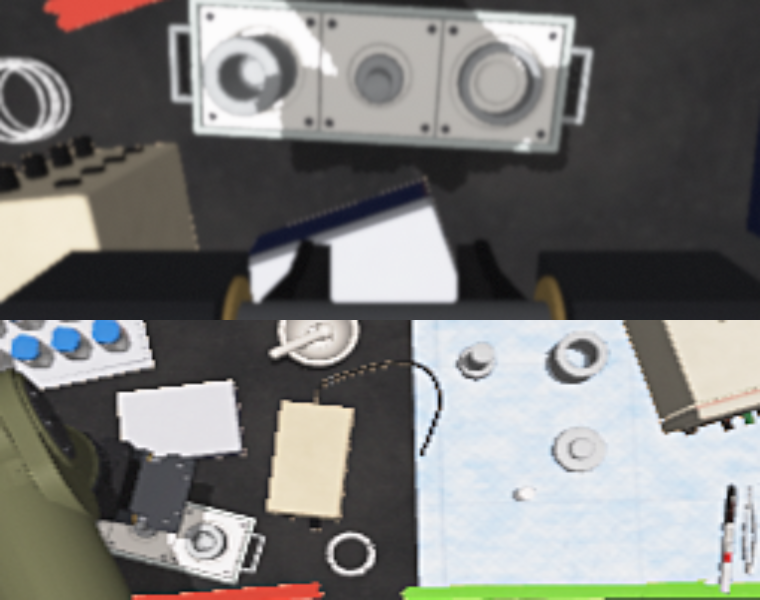

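All four parts are seated in the tray: sleeve (245,75), plunger (380,78), ring (497,83). The large parts and the vial have not moved.

```bash
python3 -c "
from bench import ctrl
print(ctrl.close_job())"
```

```text
the job is handed in; nothing more can be done
None
```

The small die is back in the tray: base and sleeve, ring and plunger all measured upright and fully down, the large parts untouched, and the job was handed in at about 41 s (no verdict was returned).

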